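# Sweep brass offcuts into the bench scoop

### The job

Clear the bench: sweep the three brass offcuts along the bench top with the fingertips, through the open mouth of the blue scoop, until each of them lies wholly inside it. Only push them - do not pick them up or flick them - and leave the two paint pots and the glue bottle standing where they are.

Things in the scene. Friction and masses are not known exactly. Their poses are not given: they have to be found in the camera images.
- scoop: blue sheet-metal scoop fixed to the bench, open-topped, three walls. Origin: bench height, middle of its open mouth's edge; x runs level into it, y across. Inside: 140 mm wide (y +-70), 105 mm deep (x 0 to 105), walls 22 mm high, 3 mm thick; floor 1.5 mm above the bench, reached by a sloping lip from x 0 to 14 mm. Flared cheeks reach out of the mouth's sides to x -22, y +-87 mm.
- bar_1: brass channel offcut 1 of three alike, 12 x 49 x 7 mm, 30 g, lying loose on the green bench top. Origin at the centre of its underside, y along its length, z up.
- bar_1_end_a (a point): middle of the +y end face of brass offcut 1, 24.5 mm from its centre and 3.5 mm above its underside.
- bar_1_end_b (a point): middle of the -y end face of brass offcut 1, 24.5 mm from its centre and 3.5 mm above its underside.
- bar_2: brass channel offcut 2 of three alike, 12 x 49 x 7 mm, 30 g, lying loose on the green bench top. Origin at the centre of its underside, y along its length, z up.
- bar_2_end_a (a point): middle of the +y end face of brass offcut 2, 24.5 mm from its centre and 3.5 mm above its underside.
- bar_2_end_b (a point): middle of the -y end face of brass offcut 2, 24.5 mm from its centre and 3.5 mm above its underside.
- bar_3: brass channel offcut 3 of three alike, 12 x 49 x 7 mm, 30 g, lying loose on the green bench top. Origin at the centre of its underside, y along its length, z up.
- bar_3_end_a (a point): middle of the +y end face of brass offcut 3, 24.5 mm from its centre and 3.5 mm above its underside.
- bar_3_end_b (a point): middle of the -y end face of brass offcut 3, 24.5 mm from its centre and 3.5 mm above its underside.
- red_pot: loose red paint pot with white cap, 26 mm in diameter, 30 mm high, bystander. Origin at the centre of its underside.
- white_pot: loose cream paint pot with white cap, 26 mm in diameter, 36 mm high, bystander. Origin at the centre of its underside.
- glue: loose glue bottle with red needle cap, 31 mm in diameter, 100 mm high, bystander. Origin at the centre of its underside.

How it is judged:
By the outcome, as a careful person would: the job done as asked, in the order asked, and still so for the second after the job is handed in, with the robot touching nothing.
It also fails if it takes over 72 s, if anything falls off the work surface, if the arm or the gripper's body presses on something with over 40 N, if the wrist force passes 120 N, or if a joint passes its speed limit or range.

### The arm

A 6-joint arm with a two-finger parallel gripper is mounted at the origin on a cart in front of the work surface, level with it; the furniture and walls round the work are solid. World frame = base frame: x ahead of the robot, y to its left, z up, the work surface at z = 0. Lengths are in m, angles in degrees, forces in N, time in s.
With the tool pointing down it reaches from about 0.3 to 0.75 m from the base axis. Payload 8.5 kg.
Tool frame: the origin (TCP) lies on the centre line of the jaws, within the pads' length; the fingertips stand 11 mm ahead of it and the grasp point (between the pads) lies 8 mm behind it; x points along the fingers, y is the direction in which the jaws open and shut, and the axes are right-handed (so a half turn about x gives the same grasp; the last joint's range is limited). The gripper opens to 85 mm and grips with 20 to 120 N. Pads are 22 mm wide; open, the fingers measure 114 mm over their backs; the gripper's body (76 mm by 85 mm) begins 54 mm behind the grasp point. The pads swing forward as they close: fully open they stand 13 mm farther back than shut.
Start: joints at [53.955, 21.807, 74.336, -0, 83.858, -12.336], TCP at [0.221, 0.504, 0.242] pointing down, gripper open.
Joint ranges: [-178.18, 178.18], [-50.72, 133.34], [12.68, 142.11], [-81.47, 261.47], [9.98, 163.14], [-165.26, 165.26]. Speed limits (degrees/s): [136.94, 136.94, 180, 180, 180, 180].

### API

Orientations are given as a 3x3 rotation matrix whose columns are the frame's x, y, z axes.
In Python, from rig import env gives the robot as it stands.
- The arm moves only by the tool carry_out, never from a script. Its argument "motion" is a list that holds one entry, the list of rows, each a list of 7 numbers: the shift along the tool's x, y, z in cm, then the turn, a rotation vector about the tool's x, y, z in rad, then the finger opening in cm, from 0 to 8.54. A call has 1 to 5 rows; each row is the pose to reach, as a shift and turn from the pose commanded when the call began, along the tool's axes at that moment; what a row does not reach only later rows make up. A row lasts 1/12 s, in which the tool goes at most 41.7 mm and 7.16 degrees, less where a joint would pass 70% of its speed; a pose out of reach is approached as far as the arm can. A call with a gripper value outside its range is refused whole. The fingers move at their own pace and stop on an object; "grip_force" is the grip in N (left out, the last holds). Time passes only in rows, so rows that repeat a pose let the fingers close. It gives the time, the measured TCP pose, the force and the opening at its end, in the units of the state.
- env.observe(): the state, without advancing time (a new reading comes with each control period).
- env.get_image(name): name is "side" or "top" or "wrist"; returns a dict with "image" (480x640x3 uint8, red, green, blue), "fov_y" (degrees; the focal length in pixels is half the picture's height over the tangent of half this angle, whatever the lens; pixels are square), "cx", "cy" (the principal point, pixels), "R" (3x3) and "t" (3): a world point X has camera coordinates R X + t. Camera axes: x right, y down, z forward; pixel columns grow to the right and rows downward; lengths in m; the calibration is good to about 2 mm. A picture is of the moment at which its call begins. There is no depth.
- env.close_job(): hands the job in, once; it reports no verdict.
The state is a dict: "time_s": time; "q": joint angles; "qvel": joint speeds; "joint_efforts": joint torques, N m; "position": TCP position; "tool_rot": TCP orientation; "ft_force": force on the tool from outside, world axes, zero at the start; "wrist_torque": the same for the moment, N m; "grip_width": finger opening in m.
Only numpy, scipy, OpenCV 4.12 (cv2) and the standard library are available. Lean on these libraries where they do the work, as an engineer would, in place of code of your own. Each camera call takes 0.05 s, during which the arm holds its last target. There are 200 camera calls.

## Working session

There is one attempt and no reset: what is moved stays moved. The work goes in short steps, Python scripts to look and compute and a tool call to move; the robot and the scene stay as the last step left them, time stands still between calls to the robot, and variables do not carry over. Pictures are saved under pics/ and viewed, on a budget of 10 in all, crops included, one or two more only if the job needs it, and the job is handed in when it is done.

Besides the shell and the picture viewer there is one more tool, called after "Call:" by a JSON object that holds its "fn" and its "kwargs". carry_out: Moves the arm, as the interface text tells. Its arguments: {"type":"object","properties":{"motion":{"type":"array","items":{"type":"array","items":{"type":"array","items":{"type":"number"}}}},"grip_force":{"type":"number"}},"required":["motion"]}

```bash
ls; mkdir -p pics; python3 - <<'E'
from rig import env
import cv2,numpy as np
np.set_printoptions(precision=4,suppress=True)
s=env.observe()
print(s['time_s'],s['position'],s['tool_rot'],s['grip_width'])
for n in("top","side"):
    d=env.get_image(n);cv2.imwrite(f"pics/{n}0.png",d["image"][:,:,::-1])
    print(n,d["fov_y"],d["cx"],d["cy"],np.array(d["R"]).tolist(),d["t"])
E
```

```text
pics
0.0 [0.221  0.5034 0.2417] [[-0.0009  0.4021  0.9156]
 [-0.0012  0.9156 -0.4021]
 [-1.     -0.0015 -0.0003]] 0.08524192933801251
top 43.89194983946274 320.98499921648204 233.47108484977983 [[-0.027462651646020752, -0.9990430833637256, -0.03403998160501456], [-0.9920848975488313, 0.03141378799306198, -0.12157602551264741], [0.12252901215668988, 0.030431751626013408, -0.9919982609223056]] [-0.1065  0.5258  1.0059]
side 43.35157832172193 314.9829164228089 246.65554370169423 [[-0.9675622617507358, -0.25225995772947646, 0.013717994099837153], [-0.178563851001512, 0.644463818436413, -0.7434926615924787], [0.1787126765266253, -0.7218249790999759, -0.6686033792885053]] [0.4584 0.2008 0.737 ]
```

View pics/top0.png

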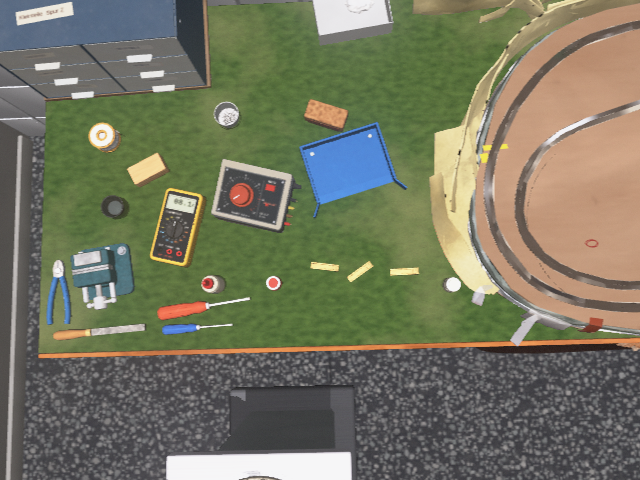

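View pics/side0.png

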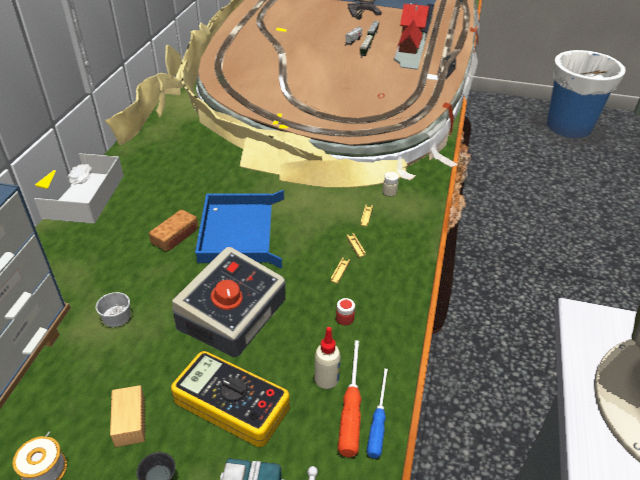

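The top view shows three brass bars near (325,267), (360,271) and (404,272). The scoop has back corners at (301,143) and (381,124) and cheek tips at (317,217) and (405,188), with its mouth facing the robot. The red pot is at (273,283), the white pot at (453,285) and the glue at (212,284). The side view shows the same layout, with the bars at (367,215), (356,245) and (340,270).

```bash
cat > h.py <<'E'
from rig import env
import cv2,numpy as np
np.set_printoptions(precision=4,suppress=True)
def cam(n):
    d=env.get_image(n);d["f"]=240/np.tan(np.radians(d["fov_y"]/2));d["R"]=np.array(d["R"]);d["t"]=np.array(d["t"]);return d
def ray(d,p):
    v=d["R"].T@np.array([(p[0]-d["cx"])/d["f"],(p[1]-d["cy"])/d["f"],1]);return -d["R"].T@d["t"],v
def atz(d,p,z):
    c,v=ray(d,p);return c+v*(z-c[2])/v[2]
def proj(d,X):
    x=d["R"]@np.array(X)+d["t"];return np.array([d["cx"]+d["f"]*x[0]/x[2],d["cy"]+d["f"]*x[1]/x[2]])
def tri(d1,p1,d2,p2):
    (c1,v1),(c2,v2)=ray(d1,p1),ray(d2,p2)
    A=np.stack([v1,-v2],1);k=np.linalg.lstsq(A,c2-c1,rcond=None)[0]
    a,b=c1+k[0]*v1,c2+k[1]*v2;return (a+b)/2,np.linalg.norm(a-b)
def bars(d,roi,amin=60):
    x0,y0,x1,y1=roi;h=cv2.cvtColor(d["image"],cv2.COLOR_RGB2HSV)[y0:y1,x0:x1]
    m=cv2.inRange(h,(18,90,150),(33,255,255));m=cv2.morphologyEx(m,cv2.MORPH_CLOSE,np.ones((5,5)))
    out=[]
    for c in cv2.findContours(m,cv2.RETR_EXTERNAL,cv2.CHAIN_APPROX_NONE)[0]:
        if cv2.contourArea(c)>amin:
            r=cv2.minAreaRect(c+np.array([x0,y0]));b=cv2.boxPoints(r)
            e=sorted([(np.linalg.norm(b[i]-b[(i+1)%4]),i) for i in range(2)])[0][1]
            out.append((np.array(r[0]),(b[e]+b[(e+1)%4])/2,(b[(e+2)%4]+b[(e+3)%4])/2))
    return out
E
python3 - <<'E'
from h import *
t,s=cam("top"),cam("side")
B=sorted(bars(t,(295,240,430,300)),key=lambda b:b[0][0]);S=sorted(bars(s,(320,195,385,290)),key=lambda b:-b[0][1])
print(len(B),len(S))
for b,c in zip(B,S):
    print(b[0],c[0],tri(t,b[0],s,c[0]),"ends",atz(t,b[1],.005),atz(t,b[2],.005),"side c",atz(s,c[0],.005))
for n,p,z in[("bl",(301,147),.022),("br",(381,124),.022),("cheekL",(317,217),.02),("cheekR",(405,188),.02),("red",(273,283),.03),("white",(453,285),.036),("glue",(212,284),.08),("driver tip",(250,298),.005),("ctl corner",(280,231),.03),("ctl c2",(293,175),.05),("bench edge",(360,347),0)]:print(n,atz(t,p,z))
print("tri red",tri(t,(273,283),s,(346,303)),tri(t,(453,285),s,(391,177)),tri(t,(301,147),s,(205,196)))
print("scoop side cheek tips",tri(t,(317,217),s,(281,265)),tri(t,(405,188),s,(283,196)))
E
```

```text
3 3
[324.2073 266.1342] [339.5308 269.4462] (array([ 0.4677, -0.1252,  0.003 ]), np.float64(0.0009746871765573047)) ends [ 0.4706 -0.1005  0.005 ] [ 0.4636 -0.1501  0.005 ] side c [ 0.4679 -0.1232  0.005 ]
[359.4879 271.1754] [355.8823 243.9706] (array([ 0.4562, -0.1874,  0.0038]), np.float64(0.00036643844458758356)) ends [ 0.4701 -0.2077  0.005 ] [ 0.4426 -0.167   0.005 ] side c [ 0.4559 -0.1861  0.005 ]
[407.9877 270.7785] [365.9108 214.7096] (array([ 0.4556, -0.2735, -0.004 ]), np.float64(0.0011393356660648391)) ends [ 0.4551 -0.2916  0.005 ] [ 0.4541 -0.2535  0.005 ] side c [ 0.4547 -0.2623  0.005 ]
bl [ 0.6802 -0.0903  0.022 ]
br [ 0.7171 -0.2345  0.022 ]
cheekL [ 0.5532 -0.1155  0.02  ]
cheekR [ 0.5998 -0.2722  0.02  ]
red [ 0.4389 -0.0367  0.03  ]
white [ 0.4264 -0.3441  0.036 ]
glue [0.4381 0.0585 0.08  ]
driver tip [0.4147 0.0073 0.005 ]
ctl corner [ 0.5291 -0.0506  0.03  ]
ctl c2 [ 0.6234 -0.077   0.05  ]
bench edge [ 0.3243 -0.1837  0.    ]
tri red (array([ 0.4395, -0.0366,  0.0295]), np.float64(0.0011145840520185846)) (array([ 0.4275, -0.3451,  0.0299]), np.float64(0.0018572489948885918)) (array([ 0.6554, -0.0957,  0.1237]), np.float64(0.006279927834958589))
scoop side cheek tips (array([ 0.5567, -0.1146, -0.0006]), np.float64(0.0008221012666929509)) (array([ 0.6024, -0.2739,  0.0053]), np.float64(0.0005921375751163644))
```

Call:
{"fn": "carry_out", "kwargs": {"motion": [[[0.4, -3.1, 2.7, 0, 0, 0, 2], [0.9, -6.1, 5.4, 0, 0, 0, 2], [1.3, -9.2, 8.1, 0, 0, 0, 2], [1.7, -12.2, 10.8, 0, 0, 0, 2], [2.1, -15.3, 13.5, 0, 0, 0, 2]]]}}

```text
time_s: 0.62
position: [0.2832, 0.3075, 0.2211]
tool_rot: [[0.0, 0.401, 0.916], [-0.0, 0.916, -0.401], [-1.0, 0.0, 0.0]]
ft_force: [2.1, 0.4, -0.0]
grip_width: 0.0258
```

Call:
{"fn": "carry_out", "kwargs": {"motion": [[[0.4, -3.1, 2.7, 0, 0, 0, 2], [0.9, -6.1, 5.4, 0, 0, 0, 2], [1.3, -9.2, 8.1, 0, 0, 0, 2], [1.7, -12.2, 10.8, 0, 0, 0, 2], [2.1, -15.3, 13.5, 0, 0, 0, 2]]]}}

```text
time_s: 1.03
position: [0.3454, 0.113, 0.2003]
tool_rot: [[0.001, 0.402, 0.916], [0.0, 0.916, -0.402], [-1.0, 0.0, 0.001]]
ft_force: [1.3, 0.4, -0.1]
grip_width: 0.0198
```

Call:
{"fn": "carry_out", "kwargs": {"motion": [[[0.4, -3.1, 2.7, -0.05, 0, 0, 2], [0.9, -6.1, 5.4, -0.11, 0, 0, 2], [1.3, -9.2, 8.1, -0.16, 0, 0, 2], [1.7, -12.2, 10.8, -0.22, 0, 0, 2], [2.1, -15.3, 13.5, -0.27, 0, 0, 2]]]}}

```text
time_s: 1.45
position: [0.4075, -0.0817, 0.1792]
tool_rot: [[0.0, 0.141, 0.99], [0.0, 0.99, -0.141], [-1.0, 0.0, 0.0]]
ft_force: [1.3, 0.8, -0.6]
grip_width: 0.0204
```

```bash
python3 - <<'E'
from h import *
d=cam("wrist");im=d["image"][:,:,::-1].copy()
M=np.array([.597,-.189]);a=np.radians(15);E=np.array([[np.cos(a),-np.sin(a)],[np.sin(a),np.cos(a)]])
def S(x,y,z):return [*(M+E@[x,y]),z]
for x,y,z in[(0,.07,0),(0,-.07,0),(.105,.07,.022),(.105,-.07,.022),(-.022,.087,.0),(-.022,-.087,.0)]:
    p=proj(d,S(x,y,z));cv2.circle(im,tuple(int(v) for v in p),4,(255,0,255),1)
for p in[(.4677,-.1252,.005),(.456,-.187,.005),(.454,-.266,.005)]:cv2.circle(im,tuple(int(v) for v in proj(d,p)),3,(0,0,255),-1)
cv2.imwrite("pics/w1.png",im)
for b in bars(d,(0,0,640,480),200):print(b[0],[atz(d,p,.006) for p in b])
E
```

```text
[  7.3382 465.397 ] [array([ 0.6404, -0.4607,  0.006 ]), array([ 0.6171, -0.4614,  0.006 ]), array([ 0.6645, -0.46  ,  0.006 ])]
[623.7319 426.8969] [array([0.6784, 0.1951, 0.006 ]), array([0.6693, 0.2138, 0.006 ]), array([0.6876, 0.176 , 0.006 ])]
[ 67.9716 385.276 ] [array([ 0.5472, -0.3568,  0.006 ]), array([ 0.4506, -0.3276,  0.006 ]), array([ 0.6644, -0.3923,  0.006 ])]
[130.7297 291.8784] [array([ 0.4561, -0.2634,  0.006 ]), array([ 0.455, -0.236,  0.006]), array([ 0.4571, -0.2911,  0.006 ])]
[285.5 284.5] [array([ 0.4684, -0.1239,  0.006 ]), array([ 0.4719, -0.0986,  0.006 ]), array([ 0.4648, -0.1492,  0.006 ])]
[592.2134 332.7713] [array([0.558 , 0.1523, 0.006 ]), array([0.486 , 0.1669, 0.006 ]), array([0.6414, 0.1354, 0.006 ])]
[215.9973 282.5525] [array([ 0.4578, -0.1851,  0.006 ]), array([ 0.4429, -0.1631,  0.006 ]), array([ 0.4732, -0.2078,  0.006 ])]
[178.1549 131.522 ] [array([ 0.3265, -0.184 ,  0.006 ]), array([ 0.3264, -0.1148,  0.006 ]), array([ 0.3266, -0.2548,  0.006 ])]
```

View pics/w1.png

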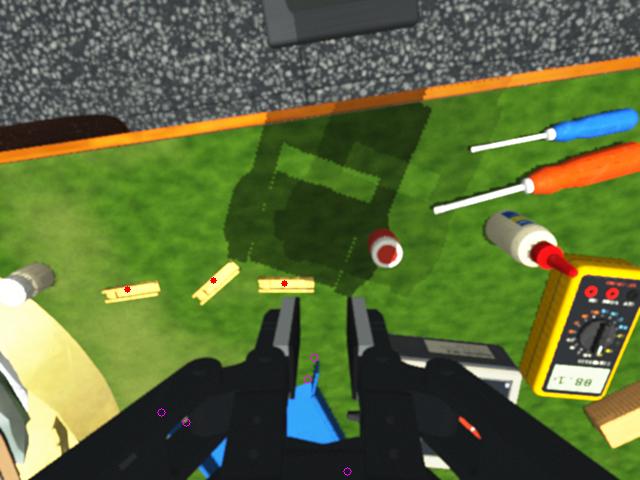

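The wrist view shows the bars at (285,285), (216,282) and (130,292), which agrees with the first estimates to about 2 mm. The left cheek appears where predicted, at about (316,360). Next I plan the strokes so the pusher's heading follows the path.

```bash
cat > plan.py <<'E'
from h import *
M=np.array([.597,-.189]);a=np.radians(15);E=np.array([[np.cos(a),-np.sin(a)],[np.sin(a),np.cos(a)]])
def car(start,phi,seq,off=.017):
    """start: TCP xy; seq: (step m, dphi deg) per row. Prints rows per call of 5 and bar position in scoop frame."""
    p=np.array(start,float);rows=[];p0,f0=p.copy(),phi
    for i,(s,dp) in enumerate(seq):
        m=np.radians(phi+dp/2);phi+=dp;p=p+s*np.array([np.cos(m),np.sin(m)])
        z=np.array([np.cos(np.radians(f0)),np.sin(np.radians(f0))]);y=np.array([-z[1],z[0]])
        rows.append([0,round((p-p0)@y*100,1),round((p-p0)@z*100,1),round(-np.radians(phi-f0),2),0,0,2])
        if i%5==4 or i==len(seq)-1:
            f=np.radians(phi);b=p+off*np.array([np.cos(f),np.sin(f)])
            print(rows,"\n  tcp",p,"phi",round(phi,1),"bar in scoop mm",E.T@(b-M)*1000);rows=[];p0,f0=p.copy(),phi
E
python3 - <<'E'
from plan import *
print("bar1");car((.441,-.1205),-8,[(.012,-3)]*5+[(.012,0)]*5+[(.012,4)]*5+[(.012,2)]*2+[(.010,2)]*3)
print("bar2");car((.434,-.2),33,[(.012,-5)]*5+[(.012,-3)]*5+[(.012,2)]*5+[(.012,1)]*3)
print("bar3");car((.428,-.264),0,[(.012,4)]*5+[(.012,2)]*5+[(.012,-2)]*5+[(.012,-2)]*3)
E
```

```text
bar1
[[0, np.float64(-0.0), np.float64(1.2), np.float64(0.05), 0, 0, 2], [0, np.float64(-0.1), np.float64(2.4), np.float64(0.1), 0, 0, 2], [0, np.float64(-0.3), np.float64(3.6), np.float64(0.16), 0, 0, 2], [0, np.float64(-0.5), np.float64(4.8), np.float64(0.21), 0, 0, 2], [0, np.float64(-0.8), np.float64(5.9), np.float64(0.26), 0, 0, 2]] 
  tcp [ 0.4987 -0.1365] phi -23 bar in scoop mm [-68.003   65.7066]
[[0, np.float64(-0.0), np.float64(1.2), np.float64(-0.0), 0, 0, 2], [0, np.float64(-0.0), np.float64(2.4), np.float64(-0.0), 0, 0, 2], [0, np.float64(-0.0), np.float64(3.6), np.float64(-0.0), 0, 0, 2], [0, np.float64(-0.0), np.float64(4.8), np.float64(-0.0), 0, 0, 2], [0, np.float64(-0.0), np.float64(6.0), np.float64(-0.0), 0, 0, 2]] 
  tcp [ 0.5539 -0.1599] phi -23 bar in scoop mm [-20.7224  28.7669]
[[0, np.float64(0.0), np.float64(1.2), np.float64(-0.07), 0, 0, 2], [0, np.float64(0.2), np.float64(2.4), np.float64(-0.14), 0, 0, 2], [0, np.float64(0.4), np.float64(3.6), np.float64(-0.21), 0, 0, 2], [0, np.float64(0.7), np.float64(4.7), np.float64(-0.28), 0, 0, 2], [0, np.float64(1.
[... 2779 characters left out ...]
scoop mm [-47.7349 -19.1018]
[[0, np.float64(-0.0), np.float64(1.2), np.float64(0.03), 0, 0, 2], [0, np.float64(-0.1), np.float64(2.4), np.float64(0.07), 0, 0, 2], [0, np.float64(-0.2), np.float64(3.6), np.float64(0.1), 0, 0, 2], [0, np.float64(-0.3), np.float64(4.8), np.float64(0.14), 0, 0, 2], [0, np.float64(-0.5), np.float64(6.0), np.float64(0.17), 0, 0, 2]] 
  tcp [ 0.5954 -0.203 ] phi 20 bar in scoop mm [ 11.7962 -11.6139]
[[0, np.float64(-0.0), np.float64(1.2), np.float64(0.03), 0, 0, 2], [0, np.float64(-0.1), np.float64(2.4), np.float64(0.07), 0, 0, 2], [0, np.float64(-0.2), np.float64(3.6), np.float64(0.1), 0, 0, 2]] 
  tcp [ 0.6298 -0.1925] phi 14 bar in scoop mm [ 47.8217 -12.1363]
```

Call:
{"fn": "carry_out", "kwargs": {"motion": [[[2, -1.1, 1.2, 0, 0, 0, 2], [4, -2.2, 2.4, 0, 0, 0, 2], [7, -3.4, 3.7, 0, 0, 0, 2], [10, -3.4, 3.7, 0, 0, 0, 2], [12.4, -3.4, 3.7, 0, 0, 0, 2]]]}}

```text
time_s: 1.92
position: [0.4391, -0.1189, 0.0534]
tool_rot: [[-0.001, 0.144, 0.99], [0.0, 0.99, -0.144], [-1.0, 0.0, -0.001]]
ft_force: [0.3, -0.4, -0.2]
grip_width: 0.0202
```

Call:
{"fn": "carry_out", "kwargs": {"motion": [[[2, -0.1, 0, 0, 0, 0, 2], [3.5, -0.1, 0, 0, 0, 0, 2], [4.0, -0.1, 0, 0, 0, 0, 2], [4.0, -0.1, 0, 0, 0, 0, 2]]]}}

```text
time_s: 2.25
position: [0.4386, -0.1192, 0.0145]
tool_rot: [[-0.002, 0.143, 0.99], [0.001, 0.99, -0.143], [-1.0, 0.001, -0.002]]
ft_force: [-0.7, 0.1, 0.1]
grip_width: 0.0201
```

Call:
{"fn": "carry_out", "kwargs": {"motion": [[[0, 0, 0.9, 0.03, 0, 0, 2], [0, -0.1, 1.8, 0.09, 0, 0, 2], [0, -0.2, 2.8, 0.14, 0, 0, 2], [0, -0.4, 3.9, 0.2, 0, 0, 2], [0, -0.8, 5.0, 0.26, 0, 0, 2]]]}}

```text
time_s: 2.67
position: [0.4882, -0.1346, 0.0167]
tool_rot: [[0.001, 0.395, 0.919], [-0.001, 0.919, -0.395], [-1.0, -0.0, 0.002]]
ft_force: [-0.8, -0.5, -0.1]
grip_width: 0.0197
```

Call:
{"fn": "carry_out", "kwargs": {"motion": [[[0, 0, 1.0, 0, 0, 0, 2], [0, 0, 2.0, 0, 0, 0, 2], [0, 0, 3.0, 0, 0, 0, 2], [0, 0, 3.8, 0, 0, 0, 2], [0, 0, 4.2, 0, 0, 0, 2]]]}}

```text
time_s: 3.08
position: [0.5269, -0.1515, 0.0164]
tool_rot: [[0.001, 0.393, 0.92], [-0.001, 0.92, -0.393], [-1.0, -0.0, 0.002]]
ft_force: [-3.1, 0.8, 5.2]
grip_width: 0.02
```

```bash
python3 - <<'E'
from h import *
s=cam("side");print(env.observe()['position'])
im=s["image"][150:300,180:420,::-1];cv2.imwrite("pics/s2.png",cv2.resize(im,None,fx=3,fy=3))
E
```

```text
[ 0.527  -0.1515  0.0163]
```

View pics/s2.png

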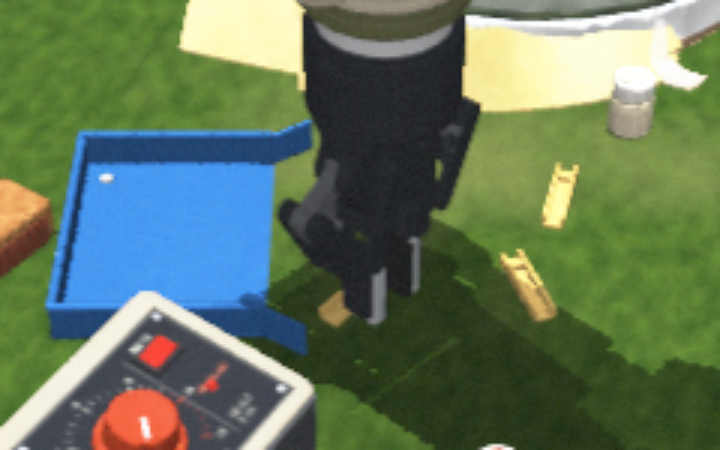

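The side crop shows the bar's end just ahead of the near fingertip at crop (335,308), clear of the cheek, with the other bars undisturbed. I'll carry on with the tips 1 mm higher for the lip.

Call:
{"fn": "carry_out", "kwargs": {"motion": [[[-0.05, 0, 1.0, 0, 0, 0, 2], [-0.1, 0, 2.1, -0.05, 0, 0, 2], [-0.1, 0.1, 3.2, -0.11, 0, 0, 2], [-0.1, 0.3, 4.2, -0.18, 0, 0, 2], [-0.1, 0.6, 5.2, -0.25, 0, 0, 2]]]}}

```text
time_s: 3.55
position: [0.5762, -0.1661, 0.0167]
tool_rot: [[-0.0, 0.15, 0.989], [-0.0, 0.989, -0.15], [-1.0, -0.0, -0.0]]
ft_force: [-1.2, -0.9, 2.3]
grip_width: 0.0201
```

Call:
{"fn": "carry_out", "kwargs": {"motion": [[[0, 0, 1.0, -0.06, 0, 0, 2], [0, 0.1, 2.0, -0.12, 0, 0, 2], [0, 0.3, 3.0, -0.19, 0, 0, 2], [0, 0.5, 3.9, -0.25, 0, 0, 2], [0, 0.8, 4.8, -0.3, 0, 0, 2]]]}}

```text
time_s: 3.97
position: [0.6244, -0.166, 0.0179]
tool_rot: [[-0.001, -0.149, 0.989], [-0.001, 0.989, 0.149], [-1.0, -0.001, -0.001]]
ft_force: [-6.8, -0.9, 10.3]
grip_width: 0.0197
```

```bash
python3 - <<'E'
from h import *
s=cam("side");t=cam("top")
a=cv2.resize(s["image"][150:290,180:330,::-1],None,fx=3,fy=3);b=cv2.resize(t["image"][110:250,290:430,::-1],None,fx=3,fy=3)
cv2.imwrite("pics/s3.png",np.hstack([a[:420],b[:420]]))
E
```

```text
(no output)
```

View pics/s3.png

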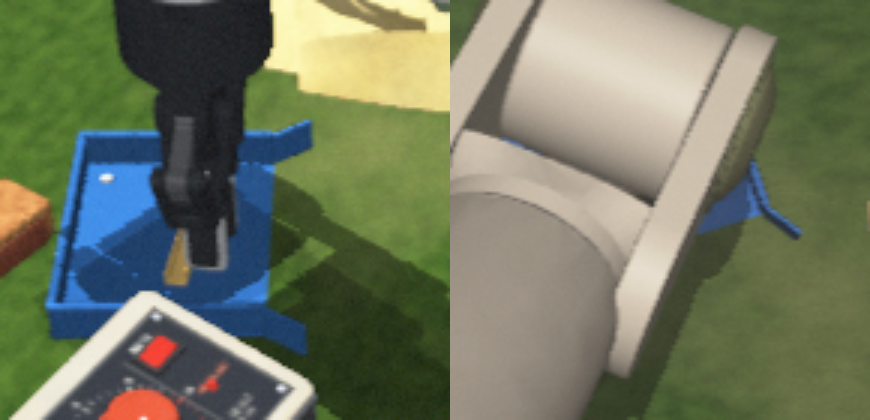

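The left half shows the bar inside the scoop, ahead of the fingers at crop (178,262). Upward force has risen to 10 N, so I'll raise the tips 1.5 mm and finish the stroke.

Call:
{"fn": "carry_out", "kwargs": {"motion": [[[-0.15, 0, 0.8, -0.03, 0, 0, 2], [-0.15, 0, 1.7, -0.06, 0, 0, 2], [-0.15, 0.1, 2.6, -0.1, 0, 0, 2], [-0.15, 0.1, 3.1, -0.12, 0, 0, 2], [-0.15, 0.1, 3.3, -0.12, 0, 0, 2]]]}}

```text
time_s: 4.48
position: [0.6574, -0.1595, 0.0184]
tool_rot: [[-0.0, -0.264, 0.965], [-0.0, 0.965, 0.264], [-1.0, -0.0, -0.0]]
ft_force: [-4.7, 0.0, 5.5]
grip_width: 0.0201
```

Call:
{"fn": "carry_out", "kwargs": {"motion": [[[0, 0, -1.0, 0, 0, 0, 2], [-2, 0, -2.5, 0, 0, 0, 2], [-5, 0, -5, 0, 0, 0, 2], [-6, 0, -8.5, 0, 0, 0, 2], [-6, 0, -12.5, 0, 0, 0, 2]]]}}

```text
time_s: 4.9
position: [0.537, -0.1929, 0.0804]
tool_rot: [[0.005, -0.263, 0.965], [-0.003, 0.965, 0.263], [-1.0, -0.004, 0.004]]
ft_force: [-0.1, -2.4, 0.7]
grip_width: 0.0198
```

```bash
python3 - <<'E'
from plan import *
s=cam("side");o=env.observe();print(o['position'],o['time_s'],o['ft_force'])
for c in bars(s,(195,190,285,275),30)+bars(s,(320,195,385,290)):
    X=atz(s,c[0],.006);print(X,"scoop",E.T@(X[:2]-M),"ends",[E.T@(atz(s,p,.007)[:2]-M) for p in c[1:]])
cv2.imwrite("pics/s4.png",cv2.resize(s["image"][150:320,180:420,::-1],None,fx=3,fy=3))
E
```

```text
[ 0.5285 -0.1926  0.0779] 4.95 [-2.8301 -1.3681  0.0543]
[ 0.6694 -0.1517  0.006 ] scoop [0.0796 0.0173] ends [array([ 0.0799, -0.0085]), array([0.079 , 0.0444])]
[ 0.4551 -0.1844  0.006 ] scoop [-0.1359  0.0412] ends [array([-0.1268,  0.0163]), array([-0.1443,  0.0674])]
[ 0.4544 -0.261   0.006 ] scoop [-0.1564 -0.0327] ends [array([-0.1627, -0.06  ]), array([-0.15  , -0.0041])]
```

View pics/s4.png

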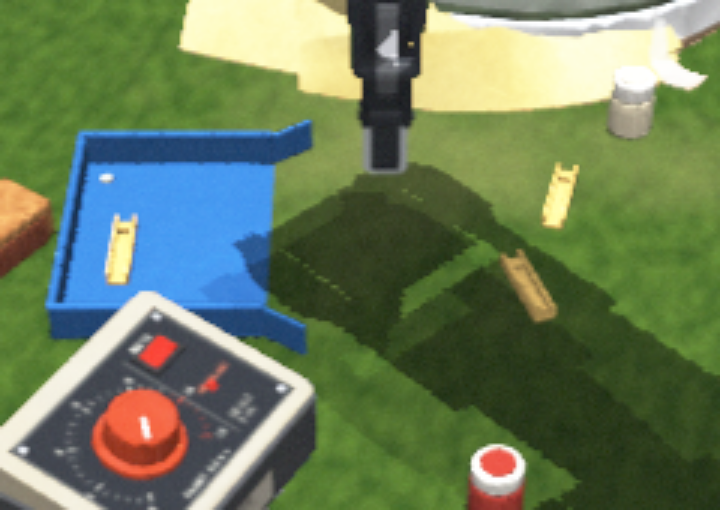

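Bar 1 lies flat in the scoop at about (80, 17) mm in the scoop's frame, seen at crop (120,248). Bars 2 and 3 and the pots have not moved. Next is bar 2.

Call:
{"fn": "carry_out", "kwargs": {"motion": [[[0, 0.5, -3.0, -0.11, 0, 0, 2], [0, 1.1, -6.0, -0.22, 0, 0, 2], [0, 1.7, -9.4, -0.33, 0, 0, 2], [2, 1.7, -9.4, -0.33, 0, 0, 2], [4, 1.7, -9.4, -0.33, 0, 0, 2]]]}}

```text
time_s: 5.37
position: [0.4404, -0.2012, 0.0384]
tool_rot: [[0.002, -0.56, 0.829], [-0.001, 0.829, 0.56], [-1.0, -0.002, 0.001]]
ft_force: [1.1, -0.7, -0.3]
grip_width: 0.0199
```

Call:
{"fn": "carry_out", "kwargs": {"motion": [[[1, 0, 0, 0, 0, 0, 2], [2.0, 0, 0, 0, 0, 0, 2], [2.0, 0, 0, 0, 0, 0, 2], [2.0, 0, 0, 0, 0, 0, 2]]]}}

```text
time_s: 5.7
position: [0.4413, -0.2007, 0.0177]
tool_rot: [[-0.001, -0.561, 0.828], [0.001, 0.828, 0.561], [-1.0, 0.001, -0.0]]
ft_force: [-0.9, -0.5, 0.1]
grip_width: 0.0199
```

```bash
python3 - <<'E'
from plan import *
s=cam("side");o=env.observe();p=o['position'];r=np.array(o['tool_rot']);ph=np.degrees(np.arctan2(r[1,2],r[0,2]));print(p,ph,o['ft_force'])
car(p[:2],ph,[(.010,0)]+[(.01,-4)]*9+[(.01,-2)]*5+[(.01,3)]*5+[(.01,2)]*3)
E
```

```text
[ 0.4416 -0.2008  0.0182] 34.1334622618349 [-0.5978 -0.2393 -0.3228]
[[0, np.float64(-0.0), np.float64(1.0), np.float64(-0.0), 0, 0, 2], [0, np.float64(-0.0), np.float64(2.0), np.float64(0.07), 0, 0, 2], [0, np.float64(-0.1), np.float64(3.0), np.float64(0.14), 0, 0, 2], [0, np.float64(-0.3), np.float64(4.0), np.float64(0.21), 0, 0, 2], [0, np.float64(-0.6), np.float64(4.9), np.float64(0.28), 0, 0, 2]] 
  tcp [ 0.4856 -0.1777] phi 18.1 bar in scoop mm [-87.6554  40.6922]
[[0, np.float64(-0.0), np.float64(1.0), np.float64(0.07), 0, 0, 2], [0, np.float64(-0.1), np.float64(2.0), np.float64(0.14), 0, 0, 2], [0, np.float64(-0.3), np.float64(3.0), np.float64(0.21), 0, 0, 2], [0, np.float64(-0.6), np.float64(3.9), np.float64(0.28), 0, 0, 2], [0, np.float64(-0.9), np.float64(4.9), np.float64(0.35), 0, 0, 2]] 
  tcp [ 0.5349 -0.1706] phi -1.9 bar in scoop mm [-38.9615  28.8818]
[[0, np.float64(-0.0), np.float64(1.0), np.float64(0.03), 0, 0, 2], [0, np.float64(-0.1), np.float64(2.0), np.float64(0.07), 0, 0, 2], [0, np.float64(-0.2), np.float64(3.0), np.float64(0.1), 0, 0, 2], [0, np.float64(-0.
[... 152 characters left out ...]
ar in scoop mm [6.281  7.5321]
[[0, np.float64(0.0), np.float64(1.0), np.float64(-0.05), 0, 0, 2], [0, np.float64(0.1), np.float64(2.0), np.float64(-0.1), 0, 0, 2], [0, np.float64(0.2), np.float64(3.0), np.float64(-0.16), 0, 0, 2], [0, np.float64(0.4), np.float64(4.0), np.float64(-0.21), 0, 0, 2], [0, np.float64(0.7), np.float64(4.9), np.float64(-0.26), 0, 0, 2]] 
  tcp [ 0.6342 -0.1804] phi 3.1 bar in scoop mm [54.7943 -4.8162]
[[0, np.float64(0.0), np.float64(1.0), np.float64(-0.03), 0, 0, 2], [0, np.float64(0.1), np.float64(2.0), np.float64(-0.07), 0, 0, 2], [0, np.float64(0.2), np.float64(3.0), np.float64(-0.1), 0, 0, 2]] 
  tcp [ 0.664  -0.1772] phi 9.1 bar in scoop mm [84.698  -7.6802]
```

Call:
{"fn": "carry_out", "kwargs": {"motion": [[[0, 0, -0.4, 0, 0, 0, 2], [0.25, 0, -0.4, 0, 0, 0, 2], [0.25, 0, -0.4, 0, 0, 0, 2]]]}}

```text
time_s: 6.0
position: [0.4381, -0.2032, 0.0154]
tool_rot: [[0.0, -0.561, 0.828], [-0.0, 0.828, 0.561], [-1.0, -0.0, 0.0]]
ft_force: [0.2, -0.1, -0.2]
grip_width: 0.0203
```

Call:
{"fn": "carry_out", "kwargs": {"motion": [[[0, 0, 0.8, 0, 0, 0, 2], [0, 0, 1.7, 0.03, 0, 0, 2], [0, -0.1, 2.7, 0.1, 0, 0, 2], [0, -0.3, 3.7, 0.19, 0, 0, 2], [0, -0.6, 4.7, 0.28, 0, 0, 2]]]}}

```text
time_s: 6.42
position: [0.4812, -0.1809, 0.0155]
tool_rot: [[-0.0, -0.307, 0.952], [0.0, 0.952, 0.307], [-1.0, 0.0, 0.0]]
ft_force: [-0.4, 1.0, 0.1]
grip_width: 0.0201
```

Call:
{"fn": "carry_out", "kwargs": {"motion": [[[0, 0, 1.0, 0.07, 0, 0, 2], [0, -0.1, 2.0, 0.14, 0, 0, 2], [0, -0.3, 3.0, 0.21, 0, 0, 2], [0, -0.6, 3.9, 0.28, 0, 0, 2], [0, -0.9, 4.5, 0.35, 0, 0, 2]]]}}

```text
time_s: 6.83
position: [0.5272, -0.1755, 0.0155]
tool_rot: [[0.0, 0.037, 0.999], [-0.0, 0.999, -0.037], [-1.0, -0.0, 0.0]]
ft_force: [0.3, -0.0, 0.7]
grip_width: 0.0201
```

```bash
python3 - <<'E'
from plan import *
s=cam("side");o=env.observe();p=o['position'];r=np.array(o['tool_rot']);ph=np.degrees(np.arctan2(r[1,2],r[0,2]));print(p,ph,o['ft_force'])
for c in bars(s,(195,190,385,300),20):
    X=atz(s,c[0],.006);print(X,"scoop",E.T@(X[:2]-M),"ends",[E.T@(atz(s,p,.007)[:2]-M) for p in c[1:]])
car(p[:2],ph,[(.010,-2)]*5+[(.01,3)]*5+[(.008,1)]*3)
cv2.imwrite("pics/s5.png",cv2.resize(s["image"][150:320,180:420,::-1],None,fx=3,fy=3))
E
```

```text
[ 0.5281 -0.176   0.0155] -2.328173043331596 [ 0.4186 -0.2207 -0.1236]
[ 0.5433 -0.1597  0.006 ] scoop [-0.0443  0.0422] ends [array([-0.0495,  0.0271]), array([-0.0393,  0.0592])]
[ 0.6694 -0.1517  0.006 ] scoop [0.0796 0.0173] ends [array([ 0.0799, -0.0085]), array([0.079 , 0.0444])]
[ 0.4544 -0.261   0.006 ] scoop [-0.1564 -0.0327] ends [array([-0.1627, -0.06  ]), array([-0.15  , -0.0041])]
[[0, np.float64(-0.0), np.float64(1.0), np.float64(0.03), 0, 0, 2], [0, np.float64(-0.1), np.float64(2.0), np.float64(0.07), 0, 0, 2], [0, np.float64(-0.2), np.float64(3.0), np.float64(0.1), 0, 0, 2], [0, np.float64(-0.3), np.float64(4.0), np.float64(0.14), 0, 0, 2], [0, np.float64(-0.4), np.float64(5.0), np.float64(0.17), 0, 0, 2]] 
  tcp [ 0.5776 -0.1824] phi -12.3 bar in scoop mm [-1.875   3.6099]
[[0, np.float64(0.0), np.float64(1.0), np.float64(-0.05), 0, 0, 2], [0, np.float64(0.1), np.float64(2.0), np.float64(-0.1), 0, 0, 2], [0, np.float64(0.2), np.float64(3.0), np.float64(-0.16), 0, 0, 2], [0, np.float64(0.4), np.float64(4.0), np.float64(-0.21), 0, 0, 2], [0, np.float64(0.7), np.float64(4.9), np.float64(-0.26), 0, 0, 2]] 
  tcp [ 0.6273 -0.1866] phi 2.7 bar in scoop mm [46.5372 -9.1289]
[[0, np.float64(0.0), np.float64(0.8), np.float64(-0.02), 0, 0, 2], [0, np.float64(0.0), np.float64(1.6), np.float64(-0.03), 0, 0, 2], [0, np.float64(0.1), np.float64(2.4), np.float64(-0.05), 0, 0, 2]] 
  tcp [ 0.6513 -0.1848] phi 5.7 bar in scoop mm [ 70.2747 -12.763 ]
```

View pics/s5.png

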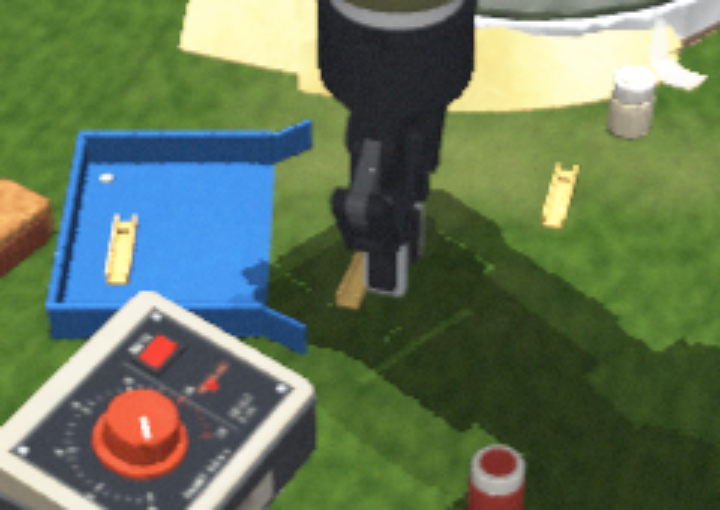

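Bar 2 is ahead of the fingers at crop (350,280), but it has slid about 10 mm toward the left finger. I'll back off, shift left and continue.

Call:
{"fn": "carry_out", "kwargs": {"motion": [[[0, 0.0, -0.6, 0, 0, 0, 2], [0, 0.9, -0.6, 0, 0, 0, 2], [0, 0.9, -0.2, 0, 0, 0, 2], [0, 0.9, 0.5, 0, 0, 0, 2], [0, 0.9, 1.3, 0, 0, 0, 2]]]}}

```text
time_s: 7.3
position: [0.5399, -0.1676, 0.0155]
tool_rot: [[0.0, 0.033, 0.999], [-0.0, 0.999, -0.033], [-1.0, -0.0, 0.0]]
ft_force: [-0.4, 0.3, 0.4]
grip_width: 0.0199
```

Call:
{"fn": "carry_out", "kwargs": {"motion": [[[-0.1, 0, 0.9, 0, 0, 0, 2], [-0.2, 0, 1.8, 0, 0, 0, 2], [-0.25, 0, 2.7, 0, 0, 0, 2], [-0.25, 0, 3.6, 0, 0, 0, 2], [-0.25, 0, 4.5, 0, 0, 0, 2]]]}}

```text
time_s: 7.72
position: [0.5855, -0.1693, 0.0179]
tool_rot: [[0.0, 0.033, 0.999], [-0.0, 0.999, -0.033], [-1.0, -0.0, 0.0]]
ft_force: [-1.3, 0.6, -0.3]
grip_width: 0.0203
```

Call:
{"fn": "carry_out", "kwargs": {"motion": [[[0, 0, 0.9, -0.04, 0, 0, 2], [0, 0.1, 1.8, -0.08, 0, 0, 2], [0, 0.2, 2.7, -0.12, 0, 0, 2], [0, 0.3, 3.4, -0.16, 0, 0, 2], [0, 0.4, 3.8, -0.18, 0, 0, 2]]]}}

```text
time_s: 8.13
position: [0.6236, -0.1669, 0.0184]
tool_rot: [[0.001, -0.148, 0.989], [-0.001, 0.989, 0.148], [-1.0, -0.001, 0.001]]
ft_force: [-4.1, -1.2, 6.4]
grip_width: 0.02
```

```bash
python3 - <<'E'
from plan import *
s=cam("side");o=env.observe();p=np.array(o['position']);r=np.array(o['tool_rot']);ph=np.degrees(np.arctan2(r[1,2],r[0,2]));print(p,ph,o['ft_force'],"bar scoop",E.T@(p[:2]+.017*r[:2,2]-M))
for c in bars(s,(195,190,385,300),20):
    X=atz(s,c[0],.006);print(X,"scoop",E.T@(X[:2]-M),"ends",[E.T@(atz(s,p,.007)[:2]-M) for p in c[1:]])
E
```

```text
[ 0.6239 -0.1668  0.0184] 8.548915338832352 [-1.2118 -0.7261  4.8246] bar scoop [0.0487 0.0126]
[ 0.6706 -0.1516  0.006 ] scoop [0.0808 0.0171] ends [array([ 0.0813, -0.0059]), array([0.0799, 0.0415])]
[ 0.4546 -0.2612  0.006 ] scoop [-0.1563 -0.0328] ends [array([-0.1632, -0.0601]), array([-0.1493, -0.0043])]
```

Call:
{"fn": "carry_out", "kwargs": {"motion": [[[0, 0, 0.7, -0.03, 0, 0, 2], [0, 0, 1.2, -0.06, 0, 0, 2], [0, 0.1, 1.5, -0.09, 0, 0, 2], [0, 0.1, 1.5, -0.09, 0, 0, 2]]]}}

```text
time_s: 8.52
position: [0.6382, -0.1637, 0.0184]
tool_rot: [[0.001, -0.236, 0.972], [-0.001, 0.972, 0.236], [-1.0, -0.002, 0.001]]
ft_force: [-0.6, -1.2, 4.8]
grip_width: 0.0199
```

Call:
{"fn": "carry_out", "kwargs": {"motion": [[[0, 0, -1.0, 0, 0, 0, 2], [-2, -0.5, -2.5, 0, 0, 0, 2], [-5, -1, -5, 0, 0, 0, 2], [-6, -2, -8.5, 0, 0, 0, 2], [-6, -3, -12.5, 0, 0, 0, 2]]]}}

```text
time_s: 8.93
position: [0.5236, -0.2225, 0.0804]
tool_rot: [[0.005, -0.235, 0.972], [-0.003, 0.972, 0.235], [-1.0, -0.004, 0.004]]
ft_force: [-0.2, -1.6, 0.4]
grip_width: 0.0198
```

```bash
python3 - <<'E'
from plan import *
s=cam("side");o=env.observe();p=np.array(o['position']);r=np.array(o['tool_rot']);ph=np.degrees(np.arctan2(r[1,2],r[0,2]));print(p,ph,o['ft_force'])
for c in bars(s,(195,190,385,300),20):
    X=atz(s,c[0],.006);print(X,"scoop",E.T@(X[:2]-M),"ends",[E.T@(atz(s,p,.007)[:2]-M) for p in c[1:]])
cv2.imwrite("pics/s6.png",cv2.resize(s["image"][150:320,180:420,::-1],None,fx=3,fy=3))
E
```

```text
[ 0.5168 -0.2246  0.0786] 13.409820810387592 [-1.8527 -3.4218 -1.0199]
[ 0.6604 -0.156   0.006 ] scoop [0.0698 0.0155] ends [array([ 0.0694, -0.0144]), array([0.0698, 0.0463])]
[ 0.4545 -0.2617  0.006 ] scoop [-0.1565 -0.0333] ends [array([-0.1627, -0.06  ]), array([-0.1503, -0.0053])]
```

View pics/s6.png

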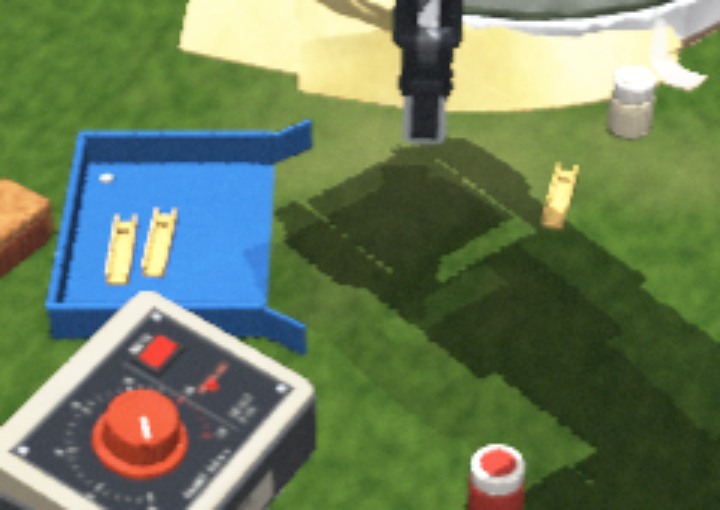

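Bars 1 and 2 both lie flat in the scoop, at crop (120,248) and (160,240), and the pots have not moved. Now bar 3.

Call:
{"fn": "carry_out", "kwargs": {"motion": [[[0, -0.6, -3.4, 0.07, 0, 0, 2], [0, -1.1, -6.8, 0.14, 0, 0, 2], [0, -1.7, -10.0, 0.2, 0, 0, 2], [1, -1.7, -10.0, 0.2, 0, 0, 2], [3, -1.7, -10.0, 0.2, 0, 0, 2]]]}}

```text
time_s: 9.4
position: [0.4293, -0.2634, 0.0492]
tool_rot: [[0.003, -0.033, 0.999], [-0.003, 0.999, 0.033], [-1.0, -0.003, 0.003]]
ft_force: [1.1, -0.3, -0.5]
grip_width: 0.0197
```

Call:
{"fn": "carry_out", "kwargs": {"motion": [[[1, 0, 0, 0, 0, 0, 2], [2.3, 0, 0, 0, 0, 0, 2], [3.2, 0, 0, 0, 0, 0, 2], [3.2, 0, 0, 0, 0, 0, 2]]]}}

```text
time_s: 9.73
position: [0.429, -0.2612, 0.0143]
tool_rot: [[-0.002, -0.036, 0.999], [0.002, 0.999, 0.036], [-1.0, 0.002, -0.002]]
ft_force: [-0.1, -0.1, -0.2]
grip_width: 0.0199
```

```bash
python3 - <<'E'
from plan import *
o=env.observe();p=o['position'];r=np.array(o['tool_rot']);ph=np.degrees(np.arctan2(r[1,2],r[0,2]));print(p,ph,o['ft_force'])
car(p[:2],ph,[(.010,0)]+[(.01,4)]*4+[(.01,2)]*5+[(.01,0)]*5+[(.01,-2)]*3)
E
```

```text
[ 0.429  -0.2612  0.0143] 2.0516813677242007 [-0.1381 -0.13   -0.2215]
[[0, np.float64(-0.0), np.float64(1.0), np.float64(-0.0), 0, 0, 2], [0, np.float64(0.0), np.float64(2.0), np.float64(-0.07), 0, 0, 2], [0, np.float64(0.1), np.float64(3.0), np.float64(-0.14), 0, 0, 2], [0, np.float64(0.3), np.float64(4.0), np.float64(-0.21), 0, 0, 2], [0, np.float64(0.6), np.float64(4.9), np.float64(-0.28), 0, 0, 2]] 
  tcp [ 0.4783 -0.2539] phi 18.1 bar in scoop mm [-114.4749  -31.0497]
[[0, np.float64(0.0), np.float64(1.0), np.float64(-0.03), 0, 0, 2], [0, np.float64(0.1), np.float64(2.0), np.float64(-0.07), 0, 0, 2], [0, np.float64(0.2), np.float64(3.0), np.float64(-0.1), 0, 0, 2], [0, np.float64(0.3), np.float64(4.0), np.float64(-0.14), 0, 0, 2], [0, np.float64(0.4), np.float64(5.0), np.float64(-0.17), 0, 0, 2]] 
  tcp [ 0.5243 -0.2343] phi 28.1 bar in scoop mm [-65.4431 -21.1208]
[[0, np.float64(-0.0), np.float64(1.0), np.float64(-0.0), 0, 0, 2], [0, np.float64(-0.0), np.float64(2.0), np.float64(-0.0), 0, 0, 2], [0, np.float64(-0.0), np.float64(3.0), np.float64(-0.0), 0, 0, 2], [0, np.float64(-0.0), np.float64(4.0), np.float64(-0.0), 0, 0, 2], [0, np.float64(-0.0), np.float64(5.0), np.float64(-0.0), 0, 0, 2]] 
  tcp [ 0.5684 -0.2108] phi 28.1 bar in scoop mm [-16.7348  -9.8293]
[[0, np.float64(-0.0), np.float64(1.0), np.float64(0.03), 0, 0, 2], [0, np.float64(-0.1), np.float64(2.0), np.float64(0.07), 0, 0, 2], [0, np.float64(-0.2), np.float64(3.0), np.float64(0.1), 0, 0, 2]] 
  tcp [ 0.5955 -0.1981] phi 22.1 bar in scoop mm [13.1033 -6.3475]
```

Call:
{"fn": "carry_out", "kwargs": {"motion": [[[0, -0.3, 0.4, 0, 0, 0, 2], [0, -0.3, 1.2, -0.03, 0, 0, 2], [0, -0.3, 2.1, -0.09, 0, 0, 2], [0, -0.1, 3.0, -0.15, 0, 0, 2], [0, 0.1, 4.0, -0.21, 0, 0, 2]]]}}

```text
time_s: 10.15
position: [0.4707, -0.2595, 0.0167]
tool_rot: [[0.001, -0.248, 0.969], [-0.001, 0.969, 0.248], [-1.0, -0.002, 0.001]]
ft_force: [-1.4, -1.3, 0.7]
grip_width: 0.0201
```

Call:
{"fn": "carry_out", "kwargs": {"motion": [[[0, 0, 1.0, -0.03, 0, 0, 2], [0, 0.1, 2.0, -0.06, 0, 0, 2], [0, 0.2, 3.0, -0.1, 0, 0, 2], [0, 0.3, 4.0, -0.14, 0, 0, 2], [0, 0.4, 5.0, -0.17, 0, 0, 2]]]}}

```text
time_s: 10.57
position: [0.5177, -0.243, 0.0163]
tool_rot: [[-0.0, -0.408, 0.913], [-0.001, 0.913, 0.408], [-1.0, -0.001, -0.0]]
ft_force: [-3.8, -2.5, 6.2]
grip_width: 0.0197
```

```bash
python3 - <<'E'
from plan import *
s=cam("side");o=env.observe();p=np.array(o['position']);r=np.array(o['tool_rot']);ph=np.degrees(np.arctan2(r[1,2],r[0,2]));print(p,ph,o['ft_force'],"bar scoop",E.T@(p[:2]+.017*r[:2,2]-M))
for c in bars(s,(195,190,385,300),15):
    X=atz(s,c[0],.006);print(X,"scoop",E.T@(X[:2]-M),"ends",[E.T@(atz(s,p,.007)[:2]-M) for p in c[1:]])
cv2.imwrite("pics/s7.png",cv2.resize(s["image"][150:320,180:420,::-1],None,fx=3,fy=3))
E
```

```text
[ 0.5192 -0.2425  0.0164] 24.183267982825107 [-0.4483  1.0531  4.4864] bar scoop [-0.0723 -0.0289]
[ 0.6605 -0.156   0.006 ] scoop [0.0699 0.0154] ends [array([ 0.0698, -0.0144]), array([0.0696, 0.0461])]
[ 0.5285 -0.2303  0.006 ] scoop [-0.0769 -0.0221] ends [array([-0.0738, -0.0445]), array([-0.0798,  0.0019])]
```

View pics/s7.png

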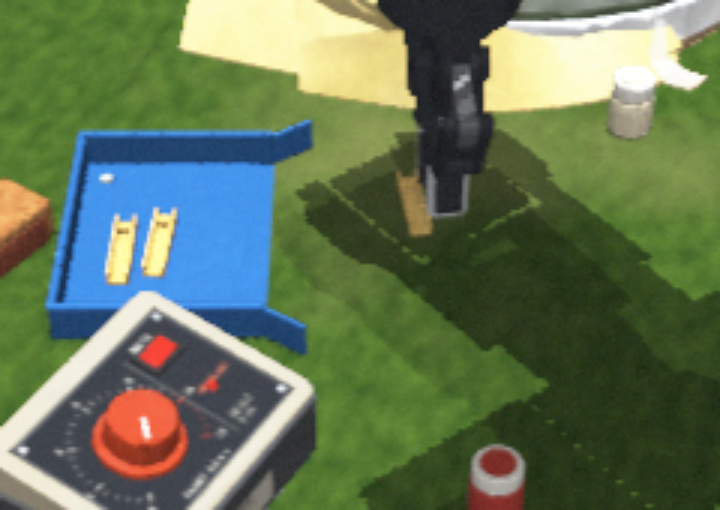

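Bar 3 is square ahead of the fingers at crop (412,205), heading for the mouth.

Call:
{"fn": "carry_out", "kwargs": {"motion": [[[-0.05, 0, 1.0, 0, 0, 0, 2], [-0.1, 0, 2.0, 0, 0, 0, 2], [-0.1, 0, 3.0, 0, 0, 0, 2], [-0.1, 0, 4.0, 0, 0, 0, 2], [-0.1, 0, 5.0, 0, 0, 0, 2]]]}}

```text
time_s: 11.03
position: [0.5635, -0.2223, 0.0167]
tool_rot: [[-0.0, -0.405, 0.914], [0.0, 0.914, 0.405], [-1.0, 0.0, -0.0]]
ft_force: [-1.0, -0.4, 2.1]
grip_width: 0.0201
```

Call:
{"fn": "carry_out", "kwargs": {"motion": [[[-0.1, 0, 0.9, 0, 0, 0, 2], [-0.15, 0, 1.8, 0.03, 0, 0, 2], [-0.15, -0.1, 2.7, 0.06, 0, 0, 2], [-0.15, -0.1, 3.6, 0.09, 0, 0, 2], [-0.15, -0.2, 4.4, 0.12, 0, 0, 2]]]}}

```text
time_s: 11.45
position: [0.604, -0.2065, 0.0186]
tool_rot: [[-0.002, -0.291, 0.957], [-0.0, 0.957, 0.291], [-1.0, 0.0, -0.002]]
ft_force: [-10.5, -1.8, 11.8]
grip_width: 0.0198
```

Call:
{"fn": "carry_out", "kwargs": {"motion": [[[0, 0, 0.8, 0.02, 0, 0, 2], [0, 0, 1.5, 0.04, 0, 0, 2], [0, 0, 2.1, 0.04, 0, 0, 2], [0, 0, 2.3, 0.04, 0, 0, 2], [0, 0, 2.3, 0.04, 0, 0, 2]]]}}

```text
time_s: 11.87
position: [0.6264, -0.2002, 0.0193]
tool_rot: [[0.0, -0.254, 0.967], [-0.001, 0.967, 0.254], [-1.0, -0.001, 0.0]]
ft_force: [-3.5, -1.1, 8.0]
grip_width: 0.0201
```

Call:
{"fn": "carry_out", "kwargs": {"motion": [[[0, 0, -1.0, 0, 0, 0, 2], [-2, 0, -2.5, 0, 0, 0, 2], [-5, 0, -5, 0, 0, 0, 2], [-8, 0, -8.5, 0, 0, 0, 2], [-10, 0, -12.5, 0, 0, 0, 2]]]}}

```text
time_s: 12.28
position: [0.5114, -0.2303, 0.1168]
tool_rot: [[0.003, -0.255, 0.967], [-0.001, 0.967, 0.255], [-1.0, -0.002, 0.002]]
ft_force: [0.8, -1.0, 1.0]
grip_width: 0.0202
```

Call:
{"fn": "carry_out", "kwargs": {"motion": [[[-3, 0, -3, 0, 0, 0, 2], [-6, 0, -6, 0, 0, 0, 2], [-8, 0, -8, 0, 0, 0, 2], [-8, 0, -8, 0, 0, 0, 2]]]}}

```text
time_s: 12.62
position: [0.4325, -0.252, 0.1993]
tool_rot: [[0.005, -0.251, 0.968], [-0.005, 0.968, 0.251], [-1.0, -0.006, 0.003]]
ft_force: [1.9, -0.8, -0.6]
grip_width: 0.0198
```

```bash
python3 - <<'E'
from plan import *
s,t=cam("side"),cam("top");o=env.observe();print(o['position'],o['ft_force'],o['time_s'])
for d,roi in((s,(195,190,285,275)),(t,(300,120,410,220))):
  for c in bars(d,roi,15):
    print("scoop",[E.T@(atz(d,p,.007)[:2]-M)*1000 for p in c])
a=cv2.resize(s["image"][160:320,190:420,::-1],None,fx=2,fy=2);b=cv2.resize(t["image"][110:310,190:470,::-1],None,fx=2,fy=1.6)[:320,:]
cv2.imwrite("pics/end.png",np.vstack([np.pad(a,((0,0),(0,100),(0,0)))[:280],b]))
E
```

```text
[ 0.4338 -0.2507  0.1956] [-0.7147 -0.056  -0.2162] 12.7167
scoop [array([69.8311, 16.813 ]), array([ 69.636 , -14.4458]), array([70.0172, 46.6308])]
scoop [array([ 38.0105, -13.4911]), array([ 37.6405, -38.143 ]), array([38.3671, 10.2759])]
scoop [array([ 37.8773, -19.2464]), array([ 37.57  , -42.9612]), array([38.1847,  4.4676])]
scoop [array([69.0674,  9.6293]), array([ 69.4621, -16.2405]), array([68.6728, 35.4938])]
```

View pics/end.png

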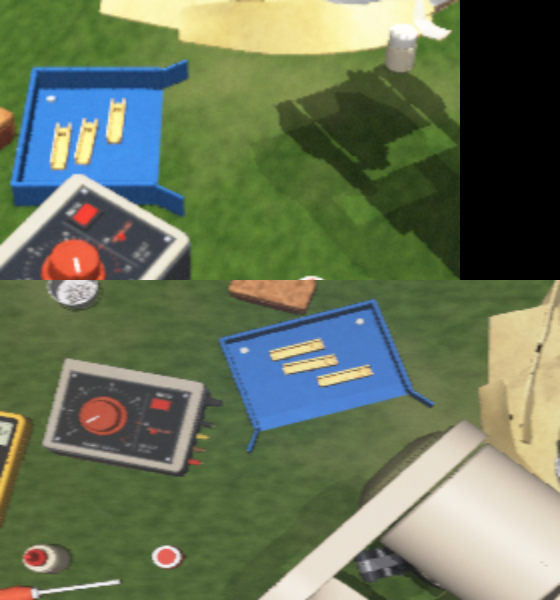

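Both views show all three bars flat on the scoop floor, past the lip. The nearest is at about x = 38 mm in the scoop's frame. The pots and the glue are upright in their places.

```bash
python3 -c "
from rig import env
print(env.close_job())"
```

```text
the job is handed in; nothing more can be done
None
```

I swept all three brass offcuts into the blue scoop one at a time, pushing each with the two fingertips set 20 mm apart. I then lifted the arm clear and handed the job in. The robot clock read 12.7 s at my last check.

- **Offcuts:** the last side and top views show all three lying flat inside the scoop, past the lip. Bar 3 is nearest the mouth, centred about 38 mm in. Bars 1 and 2 lie deeper, but the automatic detection merged them into one outline at about 70 mm, so I told them apart by eye.
- **Agreement of the views:** the two cameras agreed to about 1 mm on depth and 6–7 mm across. All the bars are well clear of the side walls either way.
- **Pots and glue:** the red pot and the glue stand upright in the final top view, and the white pot in the final side view. I did not re-measure their positions.
- **Forces:** while pushing over the lip and inside the scoop, the wrist read up to about 12 N upward, which I did not explain. That is well under the 120 N limit. I raised the fingertips 1–2.5 mm there.

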